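# Click-test the office staplers

### The arm

A 6-joint arm with a two-finger parallel gripper is mounted at the origin on the work surface. World frame = base frame: x ahead of the robot, y to its left, z up, the work surface at z = 0. Lengths are in m, angles in rad, forces in N, time in s.
With the tool pointing down it reaches from about 0.25 to 0.775 m from the base axis. Payload 4 kg.
Tool frame: the origin (TCP) lies where the fingers leave the gripper's body, on its centre line; the fingertips stand 97 mm ahead of it and the grasp point (between the pads) lies 78 mm ahead of it; z points along the fingers, x is the direction in which the jaws open and shut, and the axes are right-handed (so a half turn about z gives the same grasp; the last joint's range is limited). The gripper opens to 94 mm and grips with 3 to 60 N. Pads are 16 mm wide; open, the fingers measure 119 mm over their backs; the gripper's body (75 mm by 177 mm) begins 78 mm behind the grasp point.
Start: joints at [1.097, 0.087, 1.371, -0, 1.684, -0.103], TCP at [0.199, 0.513, 0.303] pointing down, gripper open.
Joint ranges: [-3.1, 3.1], [-0.76, 2.03], [0.27, 2.55], [-1.08, 4.22], [0.17, 2.65], [-2.57, 2.57]. Speed limits (rad/s): [2.79, 2.79, 3.14, 3.14, 3.14, 3.14].

### API

Orientations are given as [roll, pitch, yaw] about the fixed x, y, z axes, in that order (R = Rz(yaw) Ry(pitch) Rx(roll)).
In Python, from bench import * gives the robot as it stands.
- The arm moves only by the tool jog_arm, never from a script. Its argument "moves" is a list of rows, each a list of 7 numbers: the turn, a rotation vector about the world's x, y, z in rad, then the shift along the world's x, y, z in mm, then the finger opening in mm, from 0 to 94. In form: [[rx, ry, rz, tx, ty, tz, fingers], ...]. A call has 1 to 12 rows; each row shifts and turns the commanded pose from where the row before left it; what a row does not reach is not made up. A row lasts 1/8 s, in which the tool goes at most 62.5 mm and 10.7 degrees, less where a joint would pass 70% of its speed; a pose out of reach is approached as far as the arm can. A call is refused whole if a number of a shift passes 62.5 or a number of a turn 0.188, either way. A call with a gripper value outside its range is refused whole. The fingers move at their own pace and stop on an object; the grip force is fixed at half the most. Time passes only in rows, so rows that do not move let the fingers close. It gives the time, the measured TCP pose, the force and the opening at its end, in the units of the state.
- get_obs(): the state, without advancing time (a new reading comes with each control period).
- snapshot(name): name is "scene" or "top" or "wrist"; returns the picture (480x640x3 uint8, red, green, blue); there is no depth.
- get_calibration(name): a dict with "camera_matrix" (3x3 intrinsics, pixels), "k1" (the pictures are not rectified: a ray, as slopes to the right and down, at radius r is drawn at 1 + k1 r^2 times it, then the intrinsics apply), "R" (3x3) and "t" (3): a world point X has camera coordinates R X + t. Camera axes: x right, y down, z forward; pixel columns grow to the right and rows downward; lengths in m; the calibration is good to about 2 mm. A picture is of the moment at which its call begins: read the wrist's pose just before it. get_calibration takes no time and is no camera call; for the wrist camera it gives the pose at the moment of the call.
- close_job(): hands the job in, once; it reports no verdict.
Trained networks look in the newest picture that a camera, given by its name, has taken for a name from the list of things; names that differ only in an ending like _2 or _b are one class to them, and where a whole thing is asked for, a point or a joint stands for the part that bears it (a point fixed in the world has none). Each returns a list of dicts, best first, with "conf" (0 to 1); they miss things now and then, are a little off and sometimes report something else, mostly with a low value. They report only what shows in the picture. A call takes as long as a camera call.
- look_for(label, camera): "bbox" ([left, top, right, bottom] in pixels, round what is visible of it).
The state is a dict: "time": time; "joint_positions": joint angles; "qvel": joint speeds; "joint_torque": joint torques, N m; "tool_pos": TCP position; "ee_rot": TCP orientation; "wrist_force": force on the tool from outside, world axes, zero at the start; "wrist_torque": the same for the moment, N m; "width": finger opening in m.
Only numpy, scipy, OpenCV 4.12 (cv2) and the standard library are available. Lean on these libraries where they do the work, as an engineer would, in place of code of your own. Each camera call takes 0.05 s, during which the arm holds its last target.

### The job

These four refilled staplers are standing open. Press each one's top cover down at the nose until it is fully shut and let go: a good one clicks and stays shut, so leave it shut where it stands; one that springs open again has a worn catch, so stand it upright on the floor of the grey repair tray, clear of the staple remover already lying there. Do not disturb the other things on the desk.

Things in the scene. Friction and masses are not known exactly. Their poses are not given: they have to be found in the camera images.
- stapler_1: Black desk stapler, 0.2 to 0.31 kg; origin under the middle of its base, x to the nose, z up. Base 136 (x) by 38 mm, under all of the cover. Grip across the two steel hinge cheeks: x -66 to -6 mm, 38 mm wide over both, 42 mm high, above the heel. The cover between them (28 mm wide, hinge axis 52 mm behind the origin, 37 mm up) stands open, 78 mm high at x 10 mm; shut, it is 57 mm high.
- cover_1 (a joint): Angle of that stapler's cover: 0 to 0.02 standing open, 0.30 rad shut. Shutting it takes 30 mm at the thumb spot and up to 7 N there; press on to 9 to 15 N to be sure. A sound catch snaps home in the last third and keeps it at 0.30; a worn one takes only 3 N, springs up when let go and stops near half open, 0.14. Back at 0: not pressed home, press again. Which are worn shows only on pressing.
- press_1 (a point): Thumb spot on top of that cover, on its middle line 13 mm short of the nose tip: 42 mm ahead of the stapler's origin and 87 mm above the desk when open, 53 mm ahead and 57 mm up when shut.
- stapler_2: Black desk stapler, 0.2 to 0.31 kg; origin under the middle of its base, x to the nose, z up. Base 136 (x) by 38 mm, under all of the cover. Grip across the two steel hinge cheeks: x -66 to -6 mm, 38 mm wide over both, 42 mm high, above the heel. The cover between them (28 mm wide, hinge axis 52 mm behind the origin, 37 mm up) stands open, 78 mm high at x 10 mm; shut, it is 57 mm high.
- cover_2 (a joint): Angle of that stapler's cover: 0 to 0.02 standing open, 0.30 rad shut. Shutting it takes 30 mm at the thumb spot and up to 7 N there; press on to 9 to 15 N to be sure. A sound catch snaps home in the last third and keeps it at 0.30; a worn one takes only 3 N, springs up when let go and stops near half open, 0.14. Back at 0: not pressed home, press again. Which are worn shows only on pressing.
- press_2 (a point): Thumb spot on top of that cover, on its middle line 13 mm short of the nose tip: 42 mm ahead of the stapler's origin and 87 mm above the desk when open, 53 mm ahead and 57 mm up when shut.
- stapler_3: Black desk stapler, 0.2 to 0.31 kg; origin under the middle of its base, x to the nose, z up. Base 136 (x) by 38 mm, under all of the cover. Grip across the two steel hinge cheeks: x -66 to -6 mm, 38 mm wide over both, 42 mm high, above the heel. The cover between them (28 mm wide, hinge axis 52 mm behind the origin, 37 mm up) stands open, 78 mm high at x 10 mm; shut, it is 57 mm high.
- cover_3 (a joint): Angle of that stapler's cover: 0 to 0.02 standing open, 0.30 rad shut. Shutting it takes 30 mm at the thumb spot and up to 7 N there; press on to 9 to 15 N to be sure. A sound catch snaps home in the last third and keeps it at 0.30; a worn one takes only 3 N, springs up when let go and stops near half open, 0.14. Back at 0: not pressed home, press again. Which are worn shows only on pressing.
- press_3 (a point): Thumb spot on top of that cover, on its middle line 13 mm short of the nose tip: 42 mm ahead of the stapler's origin and 87 mm above the desk when open, 53 mm ahead and 57 mm up when shut.
- stapler_4: Black desk stapler, 0.2 to 0.31 kg; origin under the middle of its base, x to the nose, z up. Base 136 (x) by 38 mm, under all of the cover. Grip across the two steel hinge cheeks: x -66 to -6 mm, 38 mm wide over both, 42 mm high, above the heel. The cover between them (28 mm wide, hinge axis 52 mm behind the origin, 37 mm up) stands open, 78 mm high at x 10 mm; shut, it is 57 mm high.
- cover_4 (a joint): Angle of that stapler's cover: 0 to 0.02 standing open, 0.30 rad shut. Shutting it takes 30 mm at the thumb spot and up to 7 N there; press on to 9 to 15 N to be sure. A sound catch snaps home in the last third and keeps it at 0.30; a worn one takes only 3 N, springs up when let go and stops near half open, 0.14. Back at 0: not pressed home, press again. Which are worn shows only on pressing.
- press_4 (a point): Thumb spot on top of that cover, on its middle line 13 mm short of the nose tip: 42 mm ahead of the stapler's origin and 87 mm above the desk when open, 53 mm ahead and 57 mm up when shut.
- tray: Shallow grey repair tray fixed to the desk, 280 mm (own x) by 190 mm (own y) by 28 mm high outside, walls and floor 4 mm thick; origin under its middle. It is on the left or the right, the telephone on the other side.
- remover: Claw staple remover lying in the tray, about 55 x 24 x 32 mm; origin under its middle. It stays where it is.
- phone: White desk telephone fixed to the desk, 210 mm (own x) by 170 mm (own y), up to 80 mm high; origin under its middle.
- staple_box: Small carton of staples, 54 x 44 x 26 mm, loose; origin under its middle.
- note_block: White block of notes, 50 x 50 x 22 mm, loose; origin under its middle.
- clip_tub: Round clear tub with a black lid, 53 mm across, 35 mm high, loose; origin under its middle.
- stamp_pad: Stamp pad in a black and steel case, 52 x 46 x 18 mm, loose; origin under its middle.
- pen_cup: Dark steel pen cup, 80 mm across and 98 mm high, with pens up to 175 mm high, loose; origin under its middle.
- tape_stand: Heavy black tape dispenser, 60 mm (own x) by 165 mm (own y), 84 mm high, loose; origin under its middle.

How it is judged:
On the way:
1. a stapler with a worn catch has been pressed fully shut (value of joint any of cover_2, cover_3 above 0.28 rad), for 0.02 s.
At the end, for the whole second after the job is handed in: Good staplers: shut (cover above 0.27 rad), upright, within 40 mm of their start. Worn ones: pressed (cover above 0.07 rad), upright within 0.12 rad on the tray floor, origin within 75 mm of the tray's middle along its length and 74 mm across it. All at rest (value of joint each of cover_1, cover_4 above 0.27 rad and distance of each of stapler_1, stapler_4 from where it was at the start of the episode below 0.04 m and angle between each of stapler_1, stapler_4's own z axis and vertical below 0.1 rad and value of joint each of cover_2, cover_3 above 0.07 rad and x of stapler_2 in the frame of tray between -0.075 and 0.075 m and y of stapler_2 in the frame of tray between -0.074 and 0.074 m and z of stapler_2 in the frame of tray between 0 and 0.01 m and angle between each of stapler_2, stapler_3's own z axis and vertical below 0.12 rad and x of stapler_3 in the frame of tray between -0.075 and 0.075 m and y of stapler_3 in the frame of tray between -0.074 and 0.074 m and z of stapler_3 in the frame of tray between 0 and 0.01 m and linear speed of each of stapler_1, stapler_2, stapler_3, stapler_4 below 0.02 m/s); the robot touches nothing.
It fails at once if a small thing among the staplers (staple box, note block, clip tub, stamp pad) is shifted by more than 20 mm (distance of any of staple_box, note_block, clip_tub, stamp_pad from where it was at the start of the episode above 0.02 m).
It fails at once if the pen cup or the tape dispenser is shifted by more than 20 mm or tipped (distance of any of pen_cup, tape_stand from where it was at the start of the episode above 0.02 m or angle between any of pen_cup, tape_stand's own z axis and vertical above 0.3 rad).
It fails at once if the staple remover in the tray is shifted by more than 20 mm (distance of remover from where it was at the start of the episode above 0.02 m).
It fails at once if a stapler is tipped over (angle between any of stapler_1, stapler_2, stapler_3, stapler_4's own z axis and vertical above 0.8 rad).
It also fails if it takes over 70 s, if anything falls off the work surface, if the arm or the gripper's body presses on something with over 40 N, if the wrist force passes 120 N, or if a joint passes its speed limit or range.

## Working session

There is one attempt and no reset: what is moved stays moved. The work goes in short steps, Python scripts to look and compute and a tool call to move; the robot and the scene stay as the last step left them, time stands still between calls to the robot, and variables do not carry over. Pictures are saved under pics/ and viewed, and the job is handed in when it is done.

Besides the shell and the picture viewer there is one more tool, called after "Request:" as name(argument=value, ...), one argument or row to a line, values as JSON. jog_arm: Moves the arm, as the interface text tells. Its arguments: {"type":"object","properties":{"moves":{"type":"array","items":{"type":"array","items":{"type":"number"}}}},"required":["moves"]}

```bash
ls; mkdir -p pics; python3 - <<'E'
from bench import *
import cv2
for n in ("scene","top"):
    im=snapshot(n); cv2.imwrite(f"pics/{n}0.png",im[:,:,::-1])
    c=get_calibration(n); print(n,c)
    for l in ("stapler_1","press_1","tray","remover","phone","staple_box","note_block","clip_tub","stamp_pad","pen_cup","tape_stand"):
        print(l,[( [round(v) for v in d["bbox"]],round(d["conf"],2)) for d in look_for(l,n)])
print(get_obs())
E
```

```text
pics
scene {'camera_matrix': array([[511.85942282,   0.        , 321.8650053 ],
       [  0.        , 511.85942282, 233.57129872],
       [  0.        ,   0.        ,   1.        ]]), 'k1': 0.015222407603187162, 'R': array([[ 0.68613956,  0.72729875,  0.0157808 ],
       [ 0.45734973, -0.41439488, -0.78683423],
       [-0.56572407,  0.54709544, -0.61696261]]), 't': array([-0.35956662, -0.20026229,  1.44023521])}
stapler_1 [([364, 179, 423, 234], 0.91), ([334, 208, 394, 268], 0.7), ([244, 284, 302, 348], 0.6), ([304, 250, 353, 304], 0.58), ([342, 207, 391, 251], 0.57)]
press_1 [([370, 181, 415, 219], 0.93), ([248, 288, 291, 320], 0.92), ([341, 207, 393, 252], 0.91), ([308, 248, 357, 280], 0.77), ([279, 234, 312, 262], 0.5)]
tray [([63, 273, 245, 429], 0.83), ([338, 206, 392, 265], 0.42)]
remover [([146, 366, 171, 404], 0.67), ([244, 290, 292, 320], 0.42), ([462, 173, 511, 243], 0.38)]
phone [([384, 143, 488, 210], 0.7)]
staple_box [([417, 229, 446, 255], 0.78), ([246, 290, 293, 319], 0.44)]
note_block [([279, 237, 312, 264], 0.66), ([238, 287, 301, 348], 0.6), ([417, 228, 441, 255], 0
[... 1342 characters left out ...]
 ([231, 218, 244, 265], 0.2)]
{'time': 1.2, 'joint_positions': array([ 1.09692094e+00,  8.72228532e-02,  1.37072799e+00,  3.50369404e-05,
        1.68362836e+00, -1.03088638e-01]), 'qvel': array([ 0.00154955,  0.00010966,  0.00098385,  0.00104358, -0.0004296 ,
       -0.00059694]), 'joint_torque': array([ 9.75022813e-04, -3.40041053e+01, -3.02601171e+01,  7.20693776e-02,
        2.36116187e-02, -9.84109967e-07]), 'tool_pos': array([0.19928133, 0.51262577, 0.30267916]), 'ee_rot': array([-3.14155941e+00, -1.69586940e-05,  1.20001353e+00]), 'wrist_force': array([-0.19585535,  0.38561693, -0.00324198]), 'wrist_torque': array([-0.01101689, -0.02408696, -0.0456733 ]), 'width': 0.09398235823325407}
```

View pics.

View pics/top0.png

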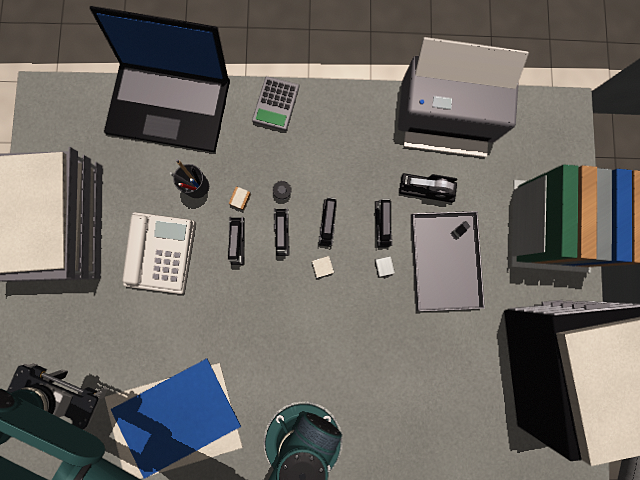

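View pics/scene0.png

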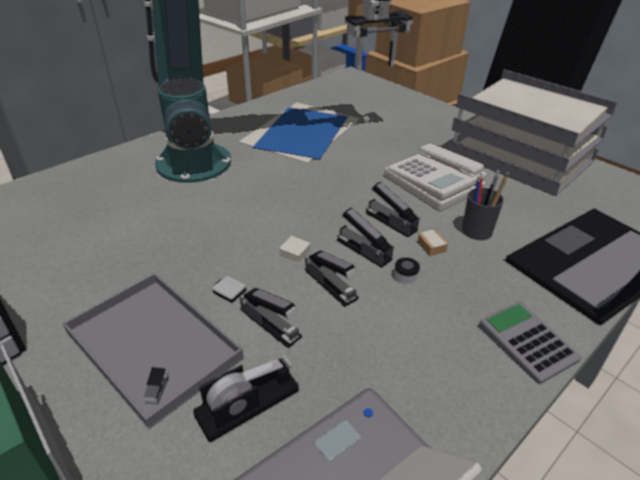

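```bash
python3 - <<'E'
import cv2,numpy as np
s=cv2.imread("pics/scene0.png"); t=cv2.imread("pics/top0.png")
cv2.imwrite("pics/z1.png",cv2.resize(s[170:350,230:440],None,fx=3.3,fy=3.3,interpolation=cv2.INTER_CUBIC))
cv2.imwrite("pics/z2.png",cv2.resize(t[170:290,220:400],None,fx=4.4,fy=4.4,interpolation=cv2.INTER_CUBIC))
E
```

```text
(no output)
```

View pics/z1.png

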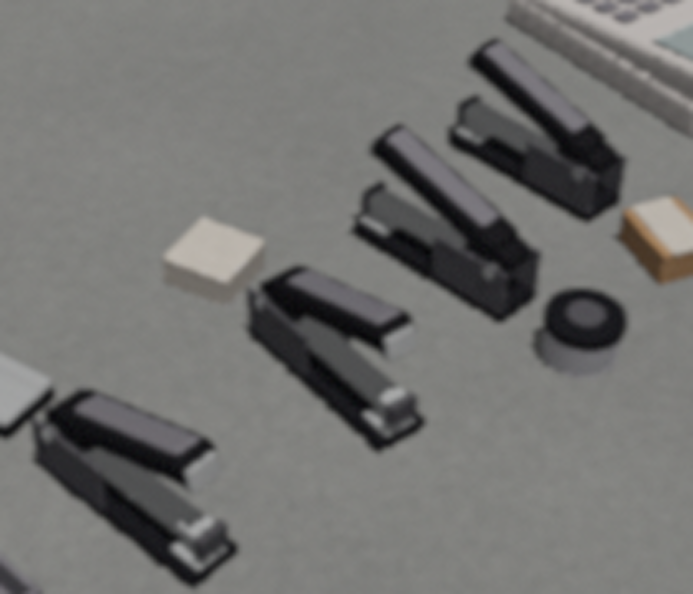

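View pics/z2.png

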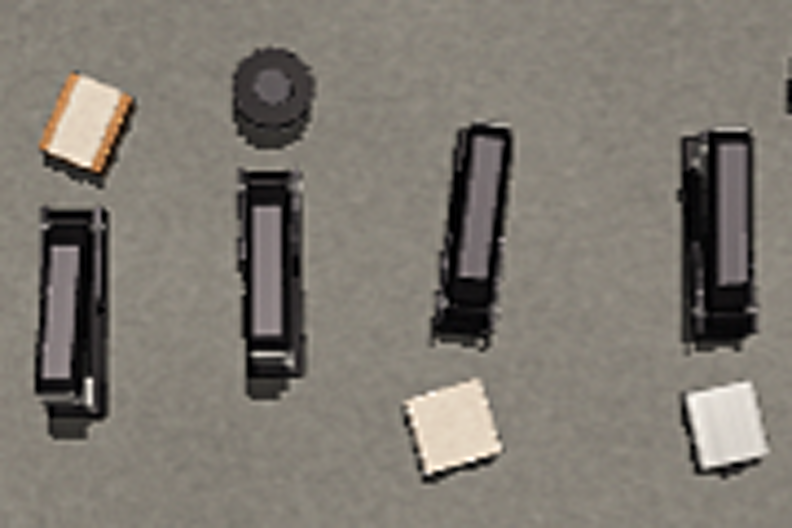

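```bash
cat > h.py <<'E'
from bench import *
import numpy as np, cv2
def unproj(c,uv,z):
    K=c["camera_matrix"];uv=np.atleast_2d(uv).astype(float)
    d=(uv-[K[0,2],K[1,2]])/[K[0,0],K[1,1]]
    s=d.copy()
    for _ in range(10): s=d/(1+c["k1"]*(s**2).sum(1,keepdims=True))
    R=c["R"];C=-R.T@c["t"]
    w=np.c_[s,np.ones(len(s))]@R
    z=np.broadcast_to(z,len(s))
    return C+w*((z-C[2])/w[:,2])[:,None]
def proj(c,X):
    X=np.atleast_2d(X)@c["R"].T+c["t"];s=X[:,:2]/X[:,2:]
    s=s*(1+c["k1"]*(s**2).sum(1,keepdims=True));K=c["camera_matrix"]
    return s*[K[0,0],K[1,1]]+[K[0,2],K[1,2]]
def snap(n,f):
    c=get_calibration(n) ; im=snapshot(n)[:,:,::-1].copy(); cv2.imwrite(f"pics/{f}.png",im); return c,im
E
python3 - <<'E'
from h import *
c=get_calibration("top")
z=lambda *p: np.array(p)/4.4+[220,170]
np.set_printoptions(precision=3,suppress=True)
for n,p in dict(A=[(40,210),(107,212),(105,418)],B=[(241,172),(303,172),(303,376)],C=[(457,125),(512,125),(492,345),(432,343)],D=[(683,137),(755,340)],).items(): print(n,unproj(c,z(*p),0.0)[:,:2])
for l,h in dict(tray=[(413,214),(477,213),(483,307),(418,313)]).items(): pass
print(unproj(c,[(413,214),(477,213),(483,307),(418,313)],0.028)[:,:2])
print("rem",unproj(c,[(461,230)],.02))
print("loose",unproj(c,[(239,199),(281,190),(323,266),(385,267),(187,185),(429,188)],0.02))
w,im=snap("wrist","w0"); print(w,get_obs()["tool_pos"])
E
```

```text
A [[0.624 0.225]
 [0.623 0.181]
 [0.488 0.177]]
B [[0.652 0.093]
 [0.653 0.052]
 [0.517 0.049]]
C [[ 0.687 -0.049]
 [ 0.687 -0.086]
 [ 0.54  -0.075]
 [ 0.541 -0.035]]
D [[ 0.682 -0.201]
 [ 0.547 -0.249]]
[[ 0.641 -0.306]
 [ 0.649 -0.494]
 [ 0.379 -0.505]
 [ 0.36  -0.318]]
rem [[ 0.599 -0.448  0.02 ]]
loose [[ 0.676  0.195  0.02 ]
 [ 0.705  0.075  0.02 ]
 [ 0.488 -0.049  0.02 ]
 [ 0.488 -0.226  0.02 ]
 [ 0.713  0.345  0.02 ]
 [ 0.721 -0.356  0.02 ]]
{'camera_matrix': array([[348.401,   0.   , 315.643],
       [  0.   , 348.401, 238.833],
       [  0.   ,   0.   ,   1.   ]]), 'k1': -0.006592413615684842, 'R': array([[ 0.363,  0.932,  0.   ],
       [ 0.907, -0.353,  0.231],
       [ 0.215, -0.083, -0.973]]), 't': array([-0.55 , -0.023,  0.389])} [0.199 0.513 0.303]
```

View pics/w0.png

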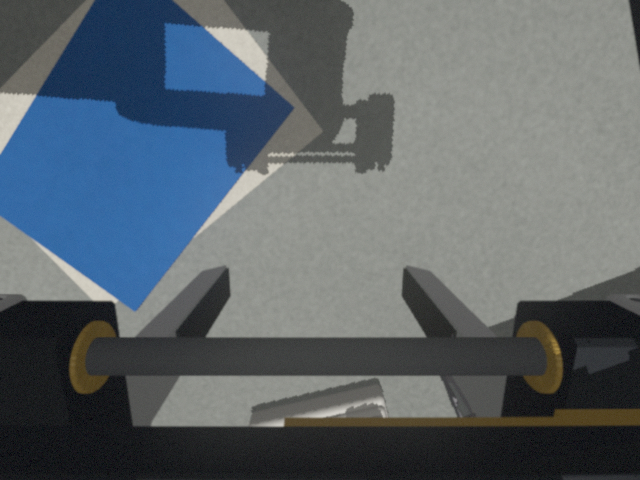

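Request:
jog_arm(
  moves=[
    [0, 0, 0.031, 38, -43, 0, 94],
    [0, 0, 0.031, 38, -43, 0, 94],
    [0, 0, 0.031, 38, -43, 0, 94],
    [0, 0, 0.031, 38, -43, 0, 94],
    [0, 0, 0.031, 38, -43, 0, 94],
    [0, 0, 0.031, 38, -43, 0, 94],
    [0, 0, 0.031, 38, -43, 0, 94],
    [0, 0, 0.031, 38, -43, 0, 94],
    [0, 0, 0.031, 38, -43, 0, 94],
    [0, 0, 0.031, 38, -43, 0, 94],
    [0, 0, 0.031, 38, -43, 0, 94],
    [0, 0, 0.03, 38, -43, 0, 94],
  ],
)

```text
time: 2.75
tool_pos: [0.6564, -0.0049, 0.3027]
ee_rot: [3.141, -0.0, 1.572]
wrist_force: [0.1, 0.1, 0.3]
width: 0.0939
```

```bash
python3 - <<'E'
from h import *
w,im=snap("wrist","w1"); o=get_obs(); print(o["tool_pos"],o["ee_rot"],o["qvel"],o["time"])
np.savez("w1.npz",**w)
for l in ("stapler_1","note_block","clip_tub","stamp_pad","tray","remover"):
    print(l,[( [round(v) for v in d["bbox"]],round(d["conf"],2)) for d in look_for(l,"wrist")])
E
```

```text
[ 0.65972185 -0.01113286  0.30024616] [3.14035449 0.00462113 1.56627214] [ 0.04359399 -0.05594387  0.1296618   0.01733082  0.04913001  0.13634661] 2.8
stapler_1 [([231, 110, 288, 254], 0.95), ([372, 75, 428, 221], 0.87), ([66, 112, 143, 254], 0.84), ([485, 35, 591, 191], 0.71), ([233, 115, 279, 257], 0.3)]
note_block [([238, 6, 302, 86], 0.73), ([57, 15, 129, 89], 0.36)]
clip_tub [([362, 239, 415, 289], 0.77)]
stamp_pad [([57, 18, 128, 85], 0.6)]
tray [([0, 0, 48, 213], 0.66)]
remover []
```

View pics/w1.png

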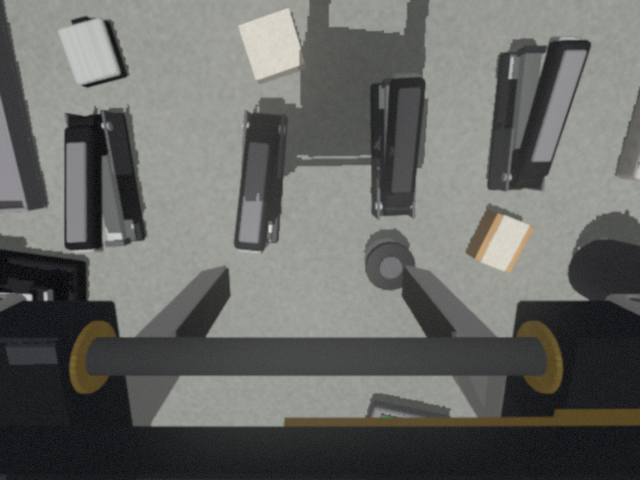

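```bash
python3 - <<'E'
from h import *
w,im=snap("wrist","w2"); o=get_obs(); print(o["tool_pos"],o["ee_rot"],abs(o["qvel"]).max(),o["time"])
np.savez("w2.npz",**w)
a=cv2.resize(im[25:265,40:300],None,fx=2.5,fy=2.5,interpolation=cv2.INTER_CUBIC)
b=cv2.resize(im[25:265,360:620],None,fx=2.5,fy=2.5,interpolation=cv2.INTER_CUBIC)
cv2.imwrite("pics/w2a.png",np.clip(a.astype(float)*1.6,0,255)); cv2.imwrite("pics/w2b.png",np.clip(b.astype(float)*1.6,0,255))
E
```

```text
[ 0.65469546 -0.00204787  0.30346454] [ 3.14076637e+00 -2.54421863e-04  1.57265388e+00] 0.004500222733799786 3.15[ WARN:0@1.620] global loadsave.cpp:1063 imwrite_ Unsupported depth image for selected encoder is fallbacked to CV_8U.
```

View pics/w2a.png

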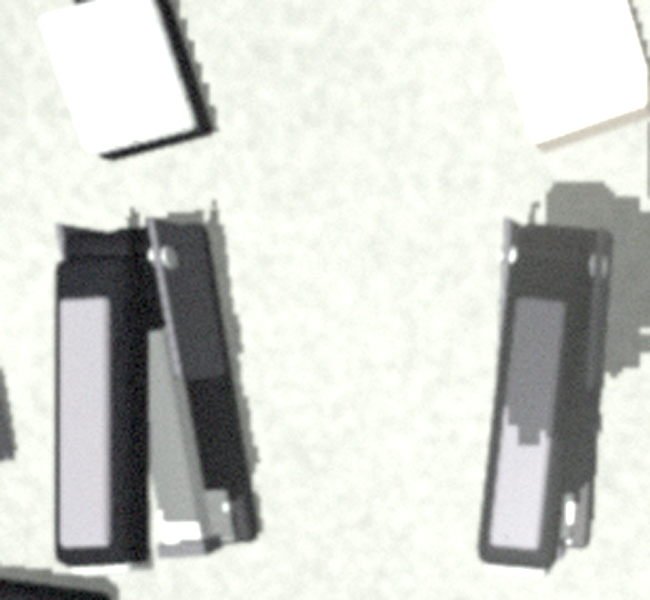

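View pics/w2b.png

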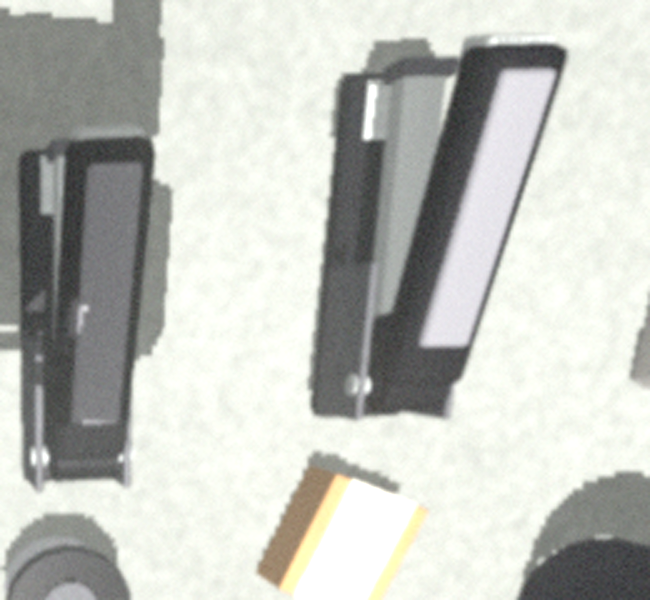

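```bash
cat > fit.py <<'E'
from h import *
from scipy.optimize import least_squares
np.set_printoptions(precision=4,suppress=True)
w=dict(np.load("w2.npz"));w["k1"]=float(w["k1"])
a=lambda *p:np.array(p)/2.5+[40,25]; b=lambda *p:np.array(p)/2.5+[360,25]
# kinds: F,R pad mid ; ('V',s) rivet ; ('B',s) base nose corner
obs={'A':[('F',0,b(530,70)),('R',0,b(443,347)),('V',1,b(358,384)),('B',1,b(343,77))],
'B':[('F',0,b(114.5,164)),('R',0,b(97,424)),('V',1,b(39,457)),('V',-1,b(125,458)),('B',1,b(23,152))],
'C':[('F',0,a(516,549)),('R',0,a(541.5,300)),('V',-1,a(511,256)),('V',1,a(596,263)),('B',1,a(588,545))],
'D':[('F',0,a(83.5,548)),('R',0,a(85,297)),('V',1,a(168,257)),('B',1,a(257,538))]}
def pt(k,s,g):
    rf,rr,zb=g
    rot=lambda r:(-52+r*.9553-20*.2955,0,37+20*.9553+r*.2955)
    return {'F':lambda:rot(rf),'R':lambda:rot(rr),'V':lambda:(-52,19*s,37),'B':lambda:(68,19*s,zb)}[k]()
def res(p):
    g=p[:3];r=[]
    for i,n in enumerate('ABCD'):
        x,y,t=p[3+3*i:6+3*i];c,s_=np.cos(t),np.sin(t)
        for k,s,uv in obs[n]:
            X=np.array(pt(k,s,g))/1000
            W=[x+c*X[0]-s_*X[1],y+s_*X[0]+c*X[1],X[2]]
            r+=list(proj(w,W)[0]-uv)
    return np.array(r+[(g[0]-113)/5,(g[2]-5)/5])
p0=[113,28,5, .555,.2,3.14, .585,.07,3.14, .613,-.06,-.1, .613,-.22,0]
q=least_squares(res,p0,loss='soft_l1')
print(q.x[:3],q.cost)
for i,n in enumerate('ABCD'): print(n,q.x[3+3*i:6+3*i])
print(res(q.x).reshape(-1,2))
np.save("poses.npy",q.x[3:].reshape(4,3))
E
python3 fit.py
```

```text
[111.806   22.384    7.3286] 14.184126675195362
A [0.5578 0.1988 3.1709]
B [0.586  0.0728 3.1831]
C [ 0.6143 -0.0585 -0.0947]
D [ 0.6138 -0.2172  0.0504]
[[ 0.2747 -0.5168]
 [ 1.2431  0.0356]
 [-1.9595  1.1718]
 [-0.3043 -0.1255]
 [ 1.8722  0.0481]
 [-0.3172  0.1976]
 [-2.1822  0.3976]
 [ 1.2431 -1.5207]
 [-0.8805  0.219 ]
 [-0.4674 -0.3467]
 [-0.1778 -0.3189]
 [-2.5107 -0.5218]
 [ 3.2236  0.623 ]
 [ 1.0701  1.2742]
 [-0.0895 -0.4349]
 [-0.6609  0.3015]
 [ 0.5327 -0.6133]
 [ 0.2581  1.3602]
 [-0.2388  0.4657]]
```

```bash
sed -i 's/(-52,19\*s,37)/(-52,17*s,37)/' fit.py; python3 fit.py; cat > ov.py <<'E'
from h import *
def box(pose,img,c,th=0.3,col=(0,255,0)):
    x,y,t=pose;cc,ss=np.cos(t),np.sin(t)
    def W(P): P=np.array(P)/1000.; return np.c_[x+cc*P[:,0]-ss*P[:,1],y+ss*P[:,0]+cc*P[:,1],P[:,2]]
    rot=lambda r,yy:(-52+r*np.cos(th)-20*np.sin(th),yy,37+20*np.cos(th)+r*np.sin(th))
    for P in ([(68,19,0),(68,-19,0),(-68,-19,0),(-68,19,0)],[rot(118,14),rot(118,-14),rot(20,-14),rot(20,14)],[(-66,19,42),(-6,19,42)],[(-66,-19,42),(-6,-19,42)]):
        cv2.polylines(img,[np.round(proj(c,W(P))*S).astype(int)],True,col,1)
S=1
E
python3 - <<'E'
import ov
from ov import *
p=np.load("poses.npy")
w=dict(np.load("w2.npz"));w["k1"]=float(w["k1"])
im=cv2.imread("pics/w2.png"); im=np.clip(im.astype(float)*1.6,0,255).astype(np.uint8)
ov.S=3; im=cv2.resize(im,None,fx=3,fy=3)
t=cv2.resize(cv2.imread("pics/top0.png"),None,fx=3,fy=3); c=get_calibration("top")
for q in p: box(q,im,w); box(q,t,c)
cv2.imwrite("pics/o1.png",cv2.resize(im[0:800,150:1850],(800,376))); cv2.imwrite("pics/o2.png",t[540:840,640:1240])
E
```

```text
[111.8574  22.4813   7.0411] 6.763280368531577
A [0.5578 0.1985 3.1631]
B [0.586  0.0729 3.1858]
C [ 0.6143 -0.0586 -0.0938]
D [ 0.6137 -0.2167  0.0389]
[[ 0.2891 -0.4875]
 [ 0.5371  0.0319]
 [-0.724   1.0748]
 [-0.2905 -0.1296]
 [ 1.8716  0.0083]
 [-0.0615  0.1136]
 [ 0.0772  0.3739]
 [-0.4785 -1.4763]
 [-0.9784  0.3552]
 [-0.531  -0.3269]
 [-0.3253 -0.2608]
 [-0.5574 -0.3455]
 [ 0.9976  0.3531]
 [ 1.069   1.1682]
 [-0.1547 -0.5018]
 [ 0.3549  0.2245]
 [-0.3565 -0.4691]
 [ 0.1719  1.3978]
 [-0.2285  0.4082]]
```

View pics/o1.png

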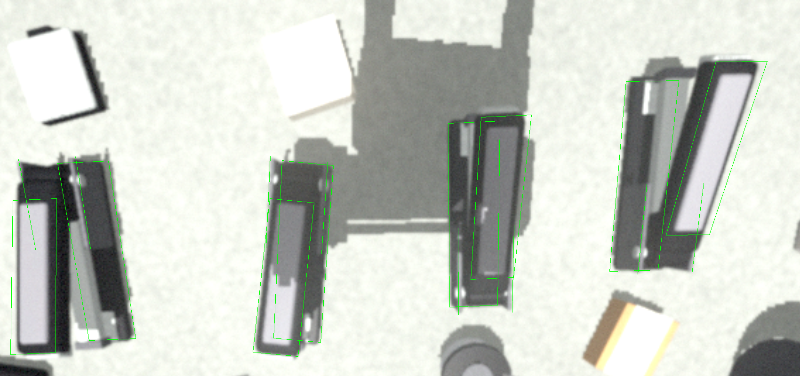

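View pics/o2.png

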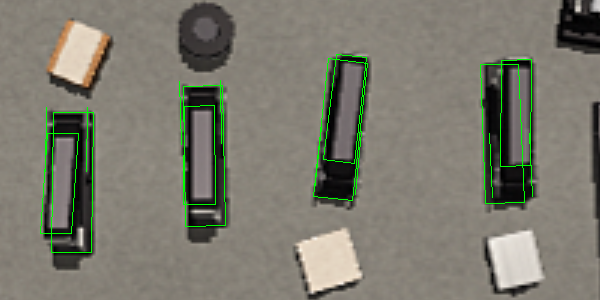

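Request:
jog_arm(
  moves=[
    [0, 0, 0.004, -28, 40, -17, 0],
    [0, 0, 0.004, -28, 40, -17, 0],
    [0, 0, 0.004, -28, 40, -17, 0],
    [0, 0, 0.004, -28, 40, -17, 0],
    [0, 0, 0.004, -28, 40, -17, 0],
    [0, 0, 0, 0, 0, -28, 0],
    [0, 0, 0, 0, 0, 0, 0],
  ],
)

```text
time: 4.03
tool_pos: [0.5129, 0.1976, 0.1881]
ee_rot: [-3.138, 0.001, 1.594]
wrist_force: [0.7, 0.2, 0.1]
width: 0.0271
```

Request:
jog_arm(
  moves=[
    [0, 0, 0, 0, 0, 0, 0],
    [0, 0, 0, 0, 0, 0, 0],
    [0, 0, 0, -1, 0, -5, 0],
    [0, 0, 0, -2, 0, -6, 0],
  ],
)

```text
time: 4.53
tool_pos: [0.5124, 0.1964, 0.1789]
ee_rot: [3.141, -0.0, 1.59]
wrist_force: [-0.4, 0.1, 1.2]
width: 0.0008
```

Request:
jog_arm(
  moves=[
    [0, 0, 0, -2, 0, -6, 0],
    [0, 0, 0, -2, 0, -6, 0],
    [0, 0, 0, -2, 0, -6, 0],
    [0, 0, 0, 0, 0, 0, 0],
  ],
)

```text
time: 5.03
tool_pos: [0.5062, 0.1965, 0.1602]
ee_rot: [-3.142, 0.0, 1.591]
wrist_force: [-0.5, -0.7, 0.1]
width: 0.0008
```

Request:
jog_arm(
  moves=[
    [0, 0, 0, -1, 0, -4, 0],
    [0, 0, 0, 0, 0, -3, 0],
    [0, 0, 0, 0, 0, 0, 0],
  ],
)

```text
time: 5.4
tool_pos: [0.5051, 0.1967, 0.1537]
ee_rot: [-3.141, -0.0, 1.591]
wrist_force: [-2.5, 0.4, 2.7]
width: 0.0005
```

Request:
jog_arm(
  moves=[
    [0, 0, 0, 0, 0, -2, 0],
    [0, 0, 0, 0, 0, 0, 0],
  ],
)

```text
time: 5.65
tool_pos: [0.5051, 0.1968, 0.1529]
ee_rot: [-3.141, -0.0, 1.591]
wrist_force: [-3.7, -0.0, 8.1]
width: 0.0005
```

Request:
jog_arm(
  moves=[
    [0, 0, 0, 0, 0, -2, 0],
    [0, 0, 0, 0, 0, 0, 0],
  ],
)

```text
time: 5.9
tool_pos: [0.505, 0.1968, 0.1521]
ee_rot: [-3.141, -0.0, 1.591]
wrist_force: [-6.1, -2.2, 12.2]
width: 0.0003
```

```bash
python3 - <<'E'
from h import *
c,im=snap("scene","s1"); cv2.imwrite("pics/s1z.png",cv2.resize(im[150:350,230:440],None,fx=3,fy=3,interpolation=cv2.INTER_CUBIC))
E
```

```text
(no output)
```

View pics/s1z.png

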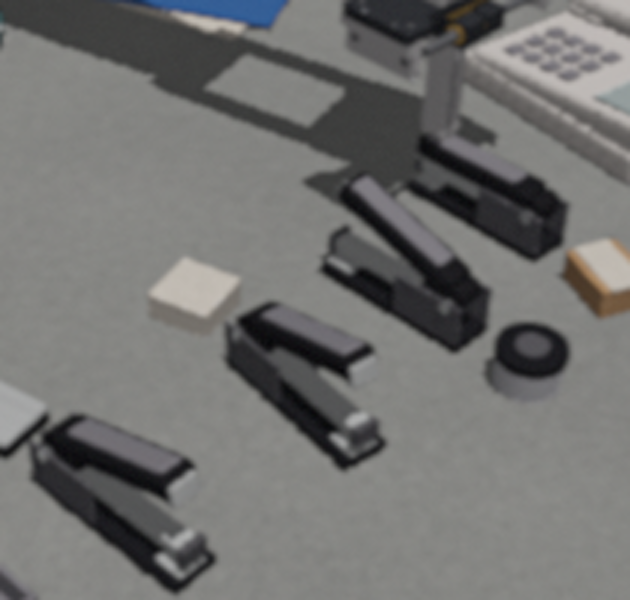

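Request:
jog_arm(
  moves=[
    [0, 0, 0, 0, 0, 10, 0],
    [0, 0, 0, 0, 0, 60, 0],
    [0, 0, 0.005, 12, -42, 0, 0],
    [0, 0, 0.005, 12, -42, 0, 0],
    [0, 0, 0.005, 12, -42, 0, 0],
    [0, 0, 0, 0, 0, -15, 0],
    [0, 0, 0, 0, 0, -15, 0],
    [0, 0, 0, 0, 0, 0, 0],
  ],
)

```text
time: 6.95
tool_pos: [0.5399, 0.0717, 0.1871]
ee_rot: [-3.137, -0.001, 1.607]
wrist_force: [-0.3, -0.2, -0.4]
width: 0.0005
```

```bash
python3 - <<'E'
from h import *
c,im=snap("scene","s2"); cv2.imwrite("pics/s2z.png",cv2.resize(im[150:350,230:440],None,fx=3,fy=3,interpolation=cv2.INTER_CUBIC))
E
```

```text
(no output)
```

View pics/s2z.png

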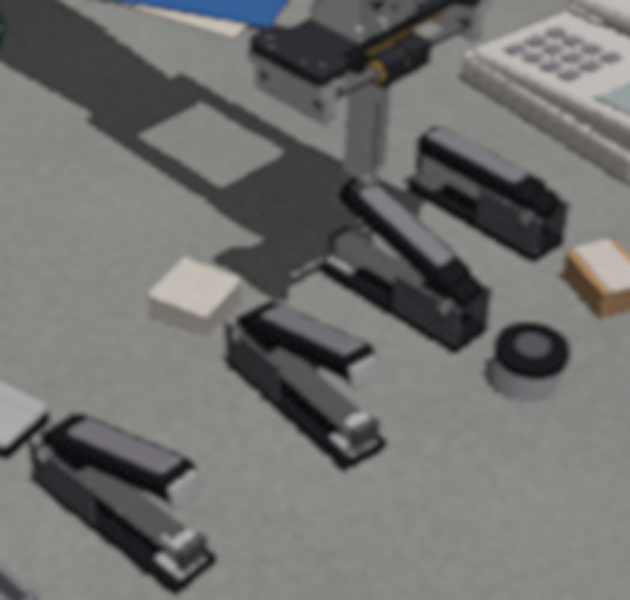

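```bash
cat > chk.py <<'E'
import ov,sys
from ov import *
f,i=sys.argv[1],int(sys.argv[2])
p=np.load("poses.npy")[i]
c=get_calibration("scene"); im=cv2.imread(f"pics/{f}.png"); ov.S=6
u=proj(c,[[p[0],p[1],.04]])[0]; x0,y0=int(u[0])-50,int(u[1])-45
out=[]
for th in (0,.16):
    t=cv2.resize(im,None,fx=6,fy=6,interpolation=cv2.INTER_CUBIC); t=np.clip(t*1.4,0,255).astype(np.uint8)
    box(p,t,c,th); out.append(t[y0*6:(y0+90)*6,x0*6:(x0+100)*6])
o=np.hstack(out); cv2.imwrite(f"pics/{f}_c{i}.png",cv2.resize(o,(800,360)))
E
python3 chk.py s2 0
```

```text
(no output)
```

View pics/s2_c0.png

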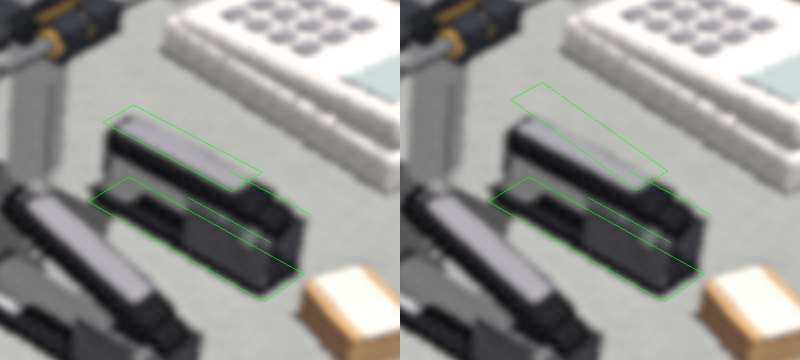

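Request:
jog_arm(
  moves=[
    [0, 0, 0, 0, 0, -6, 0],
    [0, 0, 0, -2, 0, -6, 0],
    [0, 0, 0, -2, 0, -6, 0],
    [0, 0, 0, -2, 0, -6, 0],
    [0, 0, 0, -1, 0, -6, 0],
    [0, 0, 0, 0, 0, -5, 0],
    [0, 0, 0, 0, 0, 0, 0],
  ],
)

```text
time: 7.88
tool_pos: [0.5341, 0.0705, 0.1545]
ee_rot: [-3.141, 0.0, 1.606]
wrist_force: [-1.1, -1.1, 2.1]
width: 0.0004
```

Request:
jog_arm(
  moves=[
    [0, 0, 0, 0, 0, -3, 0],
    [0, 0, 0, 0, 0, -1, 0],
    [0, 0, 0, 0, 0, 0, 0],
  ],
)

```text
time: 8.25
tool_pos: [0.5343, 0.0705, 0.1528]
ee_rot: [3.141, 0.0, 1.606]
wrist_force: [-5.6, -0.9, 10.7]
width: 0.0005
```

Request:
jog_arm(
  moves=[
    [0, 0, 0, 0, 0, -1, 0],
    [0, 0, 0, 0, 0, 0, 0],
    [0, 0, 0, 0, 0, 10, 0],
    [0, 0, 0, 0, 0, 61, 0],
    [0, 0, -0.032, 31, -33.5, 0, 0],
    [0, 0, -0.032, 31, -33.5, 0, 0],
    [0, 0, -0.032, 31, -33.5, 0, 0],
    [0, 0, -0.032, 31, -33.5, 0, 0],
    [0, 0, 0, 0, 0, -15, 0],
    [0, 0, 0, 0, 0, -14, 0],
    [0, 0, 0, 0, 0, 0, 0],
  ],
)

```text
time: 9.62
tool_pos: [0.6567, -0.0621, 0.189]
ee_rot: [-3.137, -0.001, 1.479]
wrist_force: [-0.4, -0.3, -0.7]
width: 0.0003
```

```bash
python3 - <<'E'
from h import *
c,im=snap("scene","s3")
E
python3 chk.py s3 1
```

```text
(no output)
```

View pics/s3_c1.png

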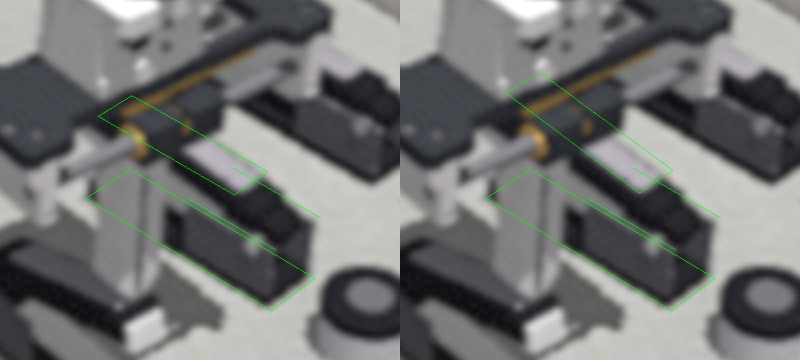

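Request:
jog_arm(
  moves=[
    [0, 0, 0, 0, 0, -6, 0],
    [0, 0, 0, 2, 0, -6, 0],
    [0, 0, 0, 2, 0, -6, 0],
    [0, 0, 0, 2, 0, -6, 0],
    [0, 0, 0, 2, 0, -6, 0],
    [0, 0, 0, 1, 0, -6, 0],
    [0, 0, 0, 0, 0, 0, 0],
  ],
)

```text
time: 10.55
tool_pos: [0.6672, -0.0635, 0.155]
ee_rot: [-3.141, -0.0, 1.478]
wrist_force: [0.8, -0.1, 1.2]
width: 0.0005
```

Request:
jog_arm(
  moves=[
    [0, 0, 0, 0, 0, -3, 0],
    [0, 0, 0, 0, 0, -1, 0],
    [0, 0, 0, 0, 0, 0, 0],
  ],
)

```text
time: 10.92
tool_pos: [0.6674, -0.0634, 0.1534]
ee_rot: [3.14, 0.0, 1.478]
wrist_force: [-0.9, -0.4, 5.8]
width: 0.0005
```

Request:
jog_arm(
  moves=[
    [0, 0, 0, 0, 0, -2.5, 0],
    [0, 0, 0, 0, 0, 0, 0],
  ],
)

```text
time: 11.18
tool_pos: [0.6675, -0.0634, 0.1527]
ee_rot: [3.139, 0.0, 1.478]
wrist_force: [-2.8, -0.4, 11.2]
width: 0.0004
```

Request:
jog_arm(
  moves=[
    [0, 0, 0, 0, 0, -0.5, 0],
    [0, 0, 0, 0, 0, 0, 0],
    [0, 0, 0, 0, 0, 10, 0],
    [0, 0, 0, 0, 0, 61, 0],
    [0, 0, 0.033, -3, -38, 0, 0],
    [0, 0, 0.033, -3, -38, 0, 0],
    [0, 0, 0.033, -3, -38, 0, 0],
    [0, 0, 0.033, 0, -38, 0, 0],
    [0, 0, 0, 0, 0, -15, 0],
    [0, 0, 0, 0, 0, -14, 0],
    [0, 0, 0, 0, 0, 0, 0],
  ],
)

```text
time: 12.55
tool_pos: [0.6574, -0.2136, 0.1876]
ee_rot: [-3.137, -0.003, 1.611]
wrist_force: [0.1, -0.9, 0.0]
width: 0.0003
```

```bash
python3 - <<'E'
from h import *
c,im=snap("scene","s4")
E
python3 chk.py s4 1; python3 chk.py s4 2
```

```text
(no output)
```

View pics/s4_c1.png

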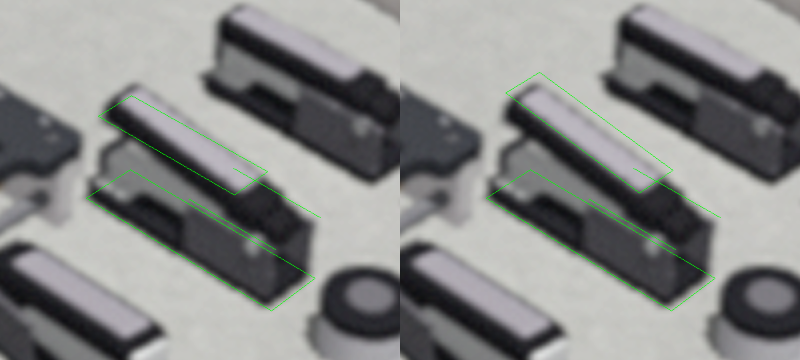

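View pics/s4_c2.png

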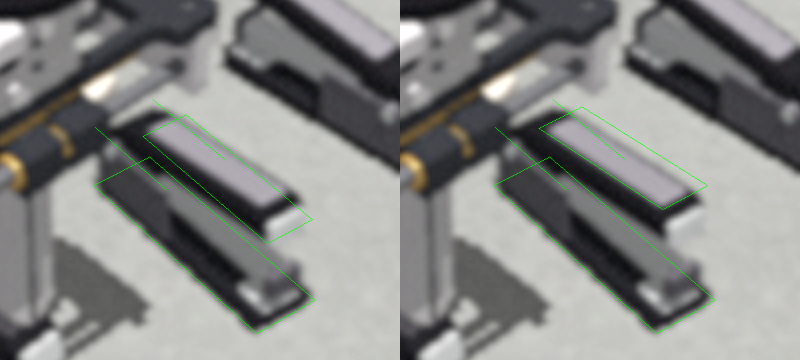

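Request:
jog_arm(
  moves=[
    [0, 0, 0, 0, 0, -6, 0],
    [0, 0, 0, 2, 0, -6, 0],
    [0, 0, 0, 2, 0, -6, 0],
    [0, 0, 0, 2, 0, -6, 0],
    [0, 0, 0, 2, 0, -6, 0],
    [0, 0, 0, 1, 0, -6, 0],
    [0, 0, 0, 0, 0, -2, 0],
    [0, 0, 0, 0, 0, 0, 0],
  ],
)

```text
time: 13.6
tool_pos: [0.6673, -0.2156, 0.1533]
ee_rot: [3.141, 0.0, 1.61]
wrist_force: [-0.5, 0.7, 4.4]
width: 0.0005
```

Request:
jog_arm(
  moves=[
    [0, 0, 0, 0, 0, -2.5, 0],
    [0, 0, 0, 0, 0, -0.5, 0],
    [0, 0, 0, 0, 0, 0, 0],
  ],
)

```text
time: 13.98
tool_pos: [0.6675, -0.2155, 0.1523]
ee_rot: [3.14, 0.001, 1.61]
wrist_force: [-2.8, 0.7, 9.9]
width: 0.0005
```

Request:
jog_arm(
  moves=[
    [0, 0, 0, 0, 0, -0.5, 0],
    [0, 0, 0, 0, 0, 0, 0],
    [0, 0, 0, 0, 0, 10, 0],
    [0, 0, 0, 0, 0, 62, 0],
    [0, 0, -0.033, -18, 39.5, 0, 94],
    [0, 0, -0.033, -18, 39.5, 0, 94],
    [0, 0, -0.033, -18, 39.5, 0, 94],
    [0, 0, -0.034, -17, 39.5, 0, 94],
    [0, 0, 0, 0, 0, 0, 94],
    [0, 0, 0, 0, 0, 0, 94],
  ],
)

```text
time: 15.22
tool_pos: [0.5964, -0.0579, 0.2208]
ee_rot: [-3.141, 0.001, 1.477]
wrist_force: [1.0, -1.4, 0.0]
width: 0.0572
```

```bash
python3 - <<'E'
from h import *
c,im=snap("scene","s5"); print(look_for("stapler_4","scene"))
w,im=snap("wrist","w5"); np.savez("w5.npz",**w)
E
python3 chk.py s5 3
```

```text
[{'bbox': [334.6, 211.3, 393.6, 269.3], 'conf': 0.81}, {'bbox': [240.5, 285.4, 302.2, 348.6], 'conf': 0.71}, {'bbox': [367.2, 189.9, 421.8, 237.0], 'conf': 0.6}, {'bbox': [305.2, 253.1, 355.4, 306.0], 'conf': 0.55}]
```

View pics/s5_c3.png

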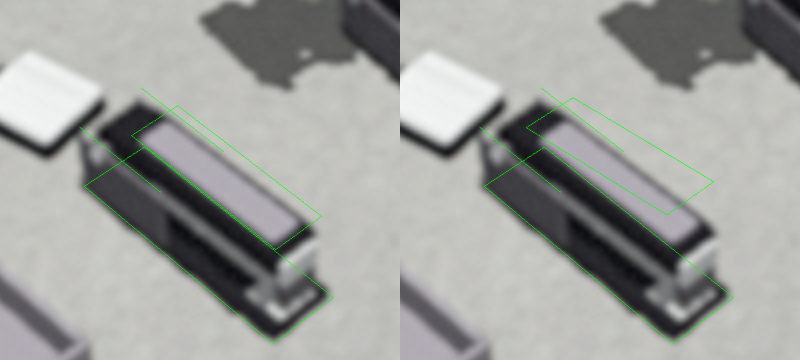

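View pics/w5.png

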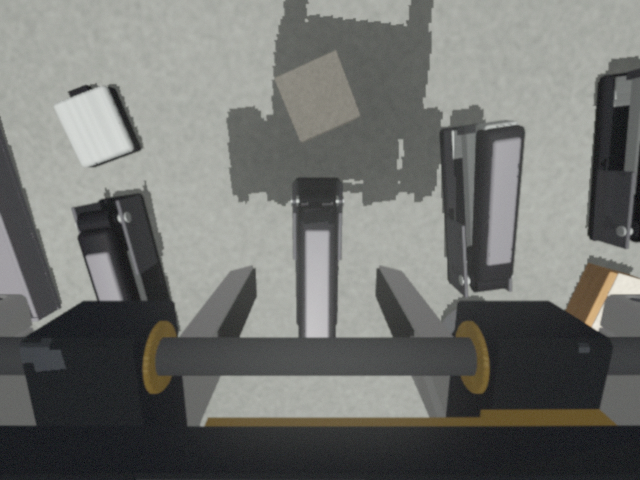

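Request:
jog_arm(
  moves=[
    [0, 0, 0, 0, 0, 0, 94],
    [0, 0, 0, 0, 0, -15, 94],
    [0, 0, 0, 0, 0, -30, 94],
    [0, 0, 0, 0, 0, -30, 94],
    [0, 0, 0, 0, 0, -25, 94],
    [0, 0, 0, 0, 0, -15, 94],
    [0, 0, 0, 0, 0, 0, 94],
  ],
)

```text
time: 16.25
tool_pos: [0.5954, -0.0573, 0.1043]
ee_rot: [-3.138, -0.0, 1.477]
wrist_force: [-0.0, -1.3, -0.0]
width: 0.094
```

Request:
jog_arm(
  moves=[
    [0, 0, 0, 0, 0, 0, 30],
    [0, 0, 0, 0, 0, 0, 30],
    [0, 0, 0, 0, 0, 0, 30],
    [0, 0, 0, 0, 0, 0, 30],
    [0, 0, 0, 0, 0, 0, 20],
    [0, 0, 0, 0, 0, 0, 20],
    [0, 0, 0, 0, 0, 0, 20],
    [0, 0, 0, 0, 0, 0, 20],
  ],
)

```text
time: 17.25
tool_pos: [0.5963, -0.0574, 0.1062]
ee_rot: [-3.142, -0.0, 1.477]
wrist_force: [-0.0, 0.3, 0.2]
width: 0.0375
```

Gripped (37.5 mm). Lift.

Request:
jog_arm(
  moves=[
    [0, 0, 0, 0, 0, 0, 20],
    [0, 0, 0, 0, 0, 10, 20],
    [0, 0, 0, 0, 0, 30, 20],
    [0, 0, 0, 0, 0, 40, 20],
    [0, 0, 0, 0, 0, 40, 20],
    [0, 0, 0, 0, 0, 0, 20],
  ],
)

```text
time: 18.0
tool_pos: [0.598, -0.0576, 0.2307]
ee_rot: [3.133, 0.001, 1.477]
wrist_force: [-0.0, -0.3, -2.3]
width: 0.0377
```

```bash
python3 - <<'E'
from h import *
c,im=snap("scene","s6"); cv2.imwrite("pics/s6z.png",cv2.resize(im[120:350,200:440],None,fx=2.6,fy=2.6,interpolation=cv2.INTER_CUBIC))
E
```

```text
(no output)
```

View pics/s6z.png

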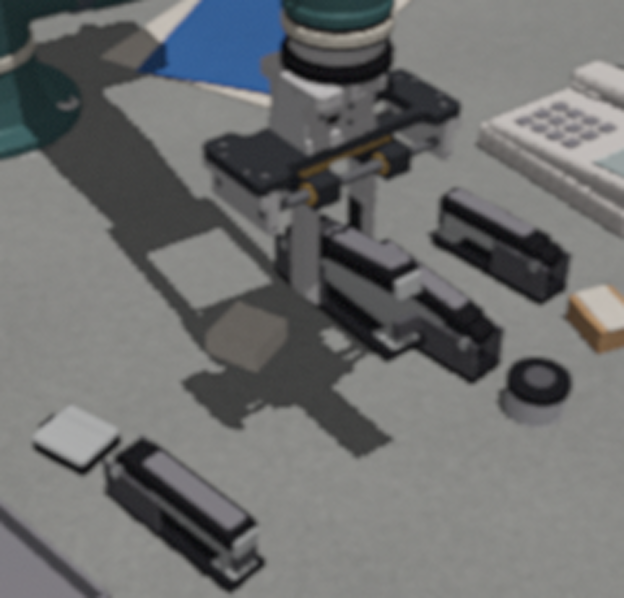

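Request:
jog_arm(
  moves=[
    [0, 0, 0.017, -19, -49.5, 0, 20],
    [0, 0, 0.017, -19, -49.5, 0, 20],
    [0, 0, 0.017, -19, -49.5, 0, 20],
    [0, 0, 0.017, -19, -49.5, 0, 20],
    [0, 0, 0.017, -19, -49.5, 0, 20],
    [0, 0, 0.017, -19, -49.5, 0, 20],
    [0, 0, 0.017, -19, -49.5, 0, 20],
    [0, 0, 0.017, -19, -49.5, 0, 20],
    [0, 0, 0, 0, 0, 0, 20],
    [0, 0, 0, 0, 0, 0, 20],
  ],
)

```text
time: 19.3
tool_pos: [0.4438, -0.4525, 0.2233]
ee_rot: [-3.139, -0.005, 1.612]
wrist_force: [0.1, 0.3, -1.8]
width: 0.0377
```

```bash
python3 - <<'E'
from h import *
np.set_printoptions(precision=4,suppress=True)
o=get_obs(); print(o["tool_pos"],o["ee_rot"],o["joint_positions"])
c,im=snap("scene","s7"); c,it=snap("top","t7")
a=cv2.resize(im[150:450,50:350],(400,400)); b=cv2.resize(it[160:330,350:520],(400,400))
cv2.imwrite("pics/j7.png",np.hstack([a,b]))
# tray corners predicted
t=np.array([.507,-.406]);y=.042;R=np.array([[np.cos(y),-np.sin(y)],[np.sin(y),np.cos(y)]])
P=np.array([[.14,.095],[.14,-.095],[-.14,-.095],[-.14,.095]])@R.T+t
print(proj(c,np.c_[P,np.full(4,.028)]))
E
```

```text
[ 0.4438 -0.4525  0.2233] [-3.1392 -0.0047  1.6125] [-0.8848  0.302   1.2765  0.0009  1.5683 -2.4973]
[[412.7812 213.5115]
 [477.467  212.2231]
 [483.5445 309.7221]
 [417.4575 311.8326]]
```

View pics/j7.png

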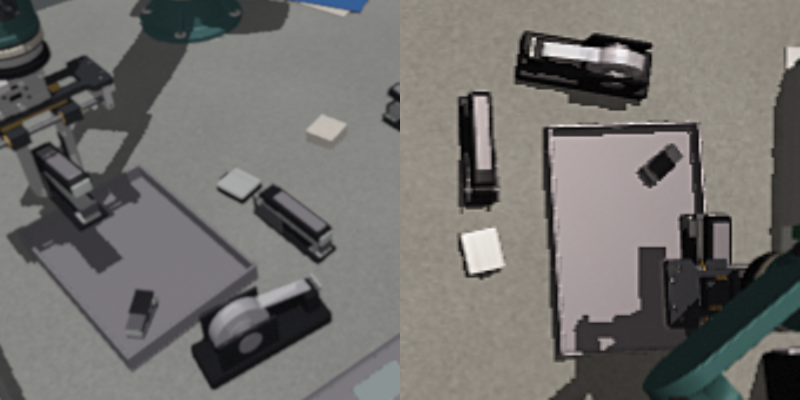

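Request:
jog_arm(
  moves=[
    [0, 0, 0, 0, 0, -30, 20],
    [0, 0, 0, 0, 0, -30, 20],
    [0, 0, 0, 0, 0, -28, 20],
    [0, 0, 0, 0, 0, -15, 20],
    [0, 0, 0, 0, 0, 0, 20],
    [0, 0, 0, 0, 0, 0, 20],
  ],
)

```text
time: 20.15
tool_pos: [0.4451, -0.4537, 0.1248]
ee_rot: [3.14, 0.002, 1.614]
wrist_force: [-0.3, -0.2, -2.4]
width: 0.0378
```

Request:
jog_arm(
  moves=[
    [0, 0, 0, 0, 0, -8, 20],
    [0, 0, 0, 0, 0, -4, 20],
    [0, 0, 0, 0, 0, -2, 20],
    [0, 0, 0, 0, 0, 0, 20],
  ],
)

```text
time: 20.65
tool_pos: [0.4443, -0.4535, 0.1102]
ee_rot: [3.141, 0.0, 1.613]
wrist_force: [-1.2, 1.7, 2.6]
width: 0.0377
```

Request:
jog_arm(
  moves=[
    [0, 0, 0, 0, 0, 0, 52],
    [0, 0, 0, 0, 0, 0, 52],
    [0, 0, 0, 0, 0, 0, 52],
    [0, 0, 0, 0, 0, 30, 52],
    [0, 0, 0, 0, 0, 50, 52],
    [0, 0, 0, 0, 0, 40, 60],
  ],
)

```text
time: 21.4
tool_pos: [0.4445, -0.4536, 0.2311]
ee_rot: [3.141, 0.001, 1.613]
wrist_force: [0.2, -1.4, 0.7]
width: 0.0584
```

```bash
python3 - <<'E'
from h import *
c,im=snap("scene","s8"); c,it=snap("top","t8")
a=cv2.resize(im[200:400,50:250],(400,400)); b=cv2.resize(it[160:330,350:520],(400,400))
cv2.imwrite("pics/j8.png",np.hstack([a,b]))
E
```

```text
(no output)
```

View pics/j8.png

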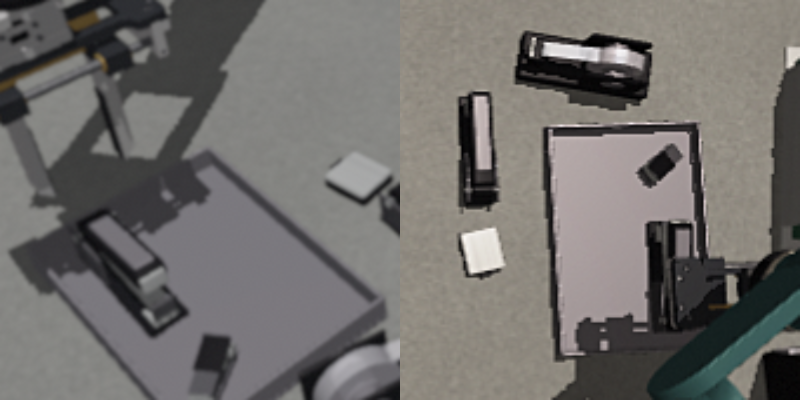

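Request:
jog_arm(
  moves=[
    [0, 0, 0, 17.7, 58.5, 0, 94],
    [0, 0, 0, 17.7, 58.5, 0, 94],
    [0, 0, 0, 17.7, 58.5, 0, 94],
    [0, 0, 0, 17.7, 58.5, 0, 94],
    [0, 0, 0, 17.7, 58.5, 0, 94],
    [0, 0, 0, 17.7, 58.5, 0, 94],
    [0, 0, 0, 17.7, 58.5, 0, 94],
    [0, 0, 0, 17.7, 58.5, 0, 94],
    [0, 0, 0, 17.7, 58.5, 0, 94],
    [0, 0, 0, 0, 0, 0, 94],
    [0, 0, 0, 0, 0, 0, 94],
  ],
)

```text
time: 22.88
tool_pos: [0.6032, 0.073, 0.2278]
ee_rot: [-3.139, 0.001, 1.614]
wrist_force: [0.5, -0.2, -0.3]
width: 0.0942
```

```bash
python3 - <<'E'
from h import *
w,im=snap("wrist","w9"); print(get_obs()["tool_pos"])
E
```

```text
[0.6031774  0.07219929 0.22815939]
```

View pics/w9.png

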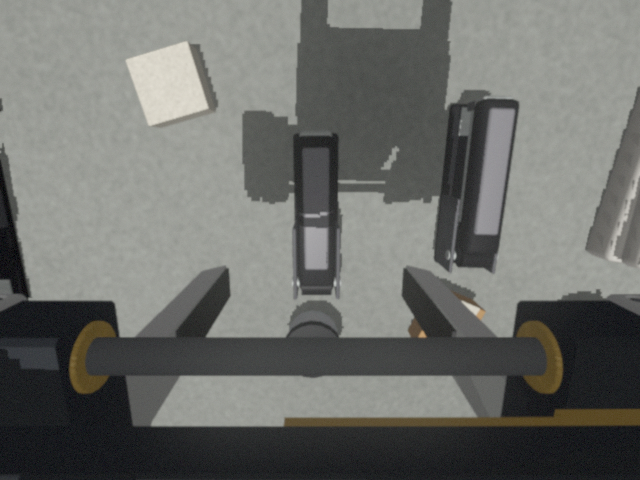

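Request:
jog_arm(
  moves=[
    [0, 0, 0, 0, 0, -30, 94],
    [0, 0, 0, 0, 0, -30, 94],
    [0, 0, 0, 0, 0, -30, 94],
    [0, 0, 0, 0, 0, -22, 94],
    [0, 0, 0, 0, 0, -13, 94],
    [0, 0, 0, 0, 0, 0, 94],
  ],
)

```text
time: 23.68
tool_pos: [0.603, 0.072, 0.1032]
ee_rot: [-3.139, -0.0, 1.611]
wrist_force: [0.7, -0.0, 1.4]
width: 0.0943
```

Request:
jog_arm(
  moves=[
    [0, 0, 0, 0, 0, 0, 30],
    [0, 0, 0, 0, 0, 0, 30],
    [0, 0, 0, 0, 0, 0, 30],
    [0, 0, 0, 0, 0, 0, 30],
    [0, 0, 0, 0, 0, 0, 20],
    [0, 0, 0, 0, 0, 0, 20],
    [0, 0, 0, 0, 0, 0, 20],
    [0, 0, 0, 0, 0, 0, 20],
    [0, 0, 0, 0, 0, 0, 20],
  ],
)

```text
time: 24.8
tool_pos: [0.6036, 0.0731, 0.1042]
ee_rot: [-3.141, -0.0, 1.613]
wrist_force: [0.7, 0.1, 0.2]
width: 0.0378
```

Request:
jog_arm(
  moves=[
    [0, 0, 0, 0, 0, 10, 20],
    [0, 0, 0, 0, 0, 35, 20],
    [0, 0, 0, 0, 0, 40, 20],
    [0, 0, 0, 0, 0, 40, 20],
    [0, 0, 0, -15.7, -54.4, 0, 20],
    [0, 0, 0, -15.7, -54.4, 0, 20],
    [0, 0, 0, -15.7, -54.4, 0, 20],
    [0, 0, 0, -15.7, -54.4, 0, 20],
    [0, 0, 0, -15.7, -54.4, 0, 20],
    [0, 0, 0, -15.7, -54.4, 0, 20],
    [0, 0, 0, -15.7, -54.4, 0, 20],
    [0, 0, 0, -15.7, -54.4, 0, 20],
  ],
)

```text
time: 26.3
tool_pos: [0.4772, -0.3636, 0.2295]
ee_rot: [3.141, -0.0, 1.613]
wrist_force: [1.1, -0.2, -2.5]
width: 0.0378
```

Request:
jog_arm(
  moves=[
    [0, 0, 0, 0, 0, 0, 20],
    [0, 0, 0, 0, 0, 0, 20],
  ],
)

```text
time: 26.55
tool_pos: [0.4778, -0.3619, 0.2291]
ee_rot: [-3.141, -0.001, 1.612]
wrist_force: [0.1, 0.6, -2.4]
width: 0.0378
```

```bash
python3 - <<'E'
from h import *
c,im=snap("scene","s10"); c,it=snap("top","t10")
a=cv2.resize(im[170:420,50:300],(400,400)); b=cv2.resize(it[160:330,350:520],(400,400))
cv2.imwrite("pics/j10.png",np.hstack([a,b]))
E
```

```text
(no output)
```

View pics/j10.png

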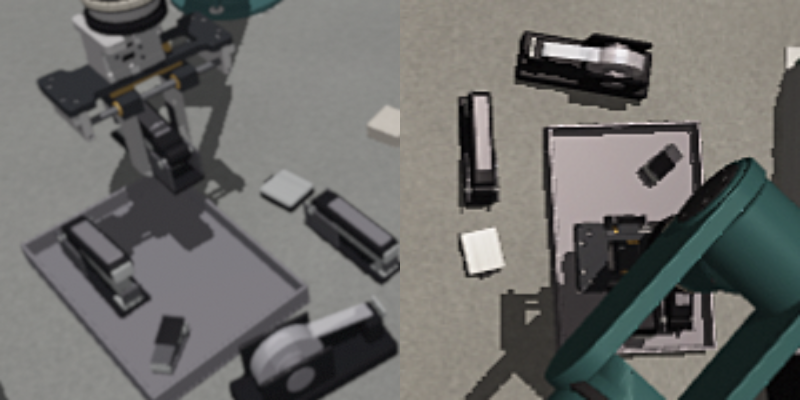

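Request:
jog_arm(
  moves=[
    [0, 0, 0, 0, 0, -30, 20],
    [0, 0, 0, 0, 0, -30, 20],
    [0, 0, 0, 0, 0, -28, 20],
    [0, 0, 0, 0, 0, -17, 20],
    [0, 0, 0, 0, 0, -8, 20],
    [0, 0, 0, 0, 0, -4, 20],
    [0, 0, 0, 0, 0, 0, 20],
    [0, 0, 0, 0, 0, 0, 20],
  ],
)

```text
time: 27.65
tool_pos: [0.4784, -0.3625, 0.1133]
ee_rot: [3.14, 0.001, 1.613]
wrist_force: [-0.1, 0.3, -2.0]
width: 0.0375
```

Request:
jog_arm(
  moves=[
    [0, 0, 0, 0, 0, -3, 20],
    [0, 0, 0, 0, 0, -2, 20],
    [0, 0, 0, 0, 0, 0, 20],
  ],
)

```text
time: 28.02
tool_pos: [0.4782, -0.3623, 0.1082]
ee_rot: [3.141, 0.001, 1.613]
wrist_force: [0.6, 0.9, 3.2]
width: 0.038
```

Request:
jog_arm(
  moves=[
    [0, 0, 0, 0, 0, 0, 52],
    [0, 0, 0, 0, 0, 0, 52],
    [0, 0, 0, 0, 0, 0, 52],
    [0, 0, 0, 0, 0, 30, 52],
    [0, 0, 0, 0, 0, 50, 52],
    [0, 0, 0, 0, 0, 60, 60],
    [0, 0, 0, -20, 55, 0, 60],
    [0, 0, 0, -20, 55, 0, 60],
    [0, 0, 0, -20, 55, 0, 60],
    [0, 0, 0, -20, 55, 0, 60],
    [0, 0, 0, -20, 55, 0, 60],
    [0, 0, 0, -10, 55, 0, 60],
  ],
)

```text
time: 29.52
tool_pos: [0.3669, -0.0306, 0.2473]
ee_rot: [3.14, 0.0, 1.612]
wrist_force: [0.1, 0.7, 0.1]
width: 0.0601
```

Request:
jog_arm(
  moves=[
    [0, 0, 0, -10, 55, 0, 60],
    [0, 0, 0, 0, 55, 0, 60],
    [0, 0, 0, 0, 55, 0, 60],
    [0, 0, 0, 0, 0, 0, 60],
    [0, 0, 0, 0, 0, 0, 60],
  ],
)

```text
time: 30.15
tool_pos: [0.3579, 0.1327, 0.2471]
ee_rot: [-3.141, 0.001, 1.614]
wrist_force: [0.1, -0.5, -0.5]
width: 0.06
```

```bash
python3 - <<'E'
from h import *
np.set_printoptions(precision=4,suppress=True)
c,im=snap("scene","s11"); ct,it=snap("top","t11")
a=cv2.resize(im[150:450,50:450],(800,600)); cv2.imwrite("pics/j11a.png",a)
cv2.imwrite("pics/j11b.png",cv2.resize(it[155:325,220:500],(800,486),interpolation=cv2.INTER_CUBIC))
for l,z in (("staple_box",.02),("note_block",.02),("clip_tub",.03),("stamp_pad",.015),("pen_cup",.05),("tape_stand",.04),("remover",.02)):
    d=look_for(l,"top"); print(l,[([round(v) for v in x["bbox"]],round(x["conf"],2)) for x in d[:2]])
E
python3 chk.py s11 0;python3 chk.py s11 3
```

```text
staple_box [([229, 186, 250, 215], 0.84)]
note_block [([313, 256, 334, 275], 0.56)]
clip_tub [([274, 181, 290, 198], 0.62)]
stamp_pad [([375, 255, 395, 278], 0.68)]
pen_cup [([172, 163, 209, 200], 0.87)]
tape_stand [([401, 175, 458, 202], 0.74), ([231, 185, 250, 213], 0.34)]
remover [([455, 221, 469, 237], 0.54)]
```

View pics/j11a.png

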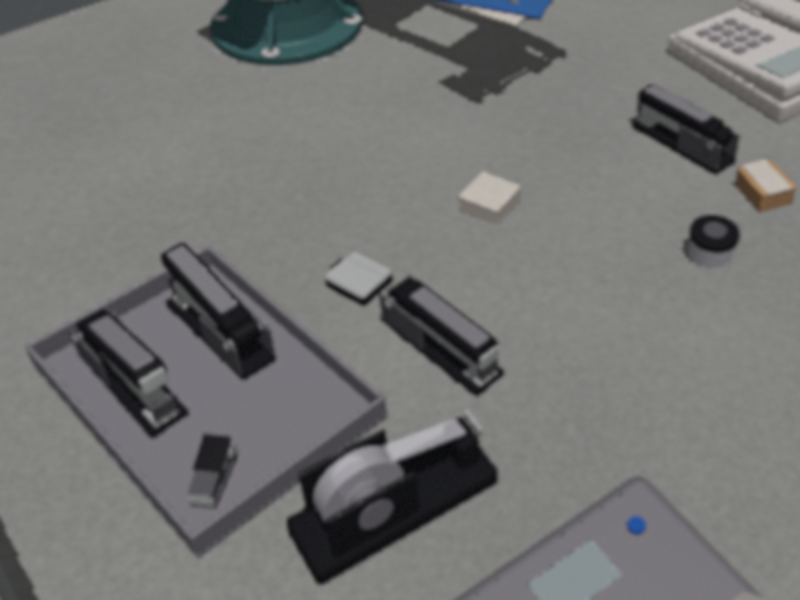

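View pics/j11b.png

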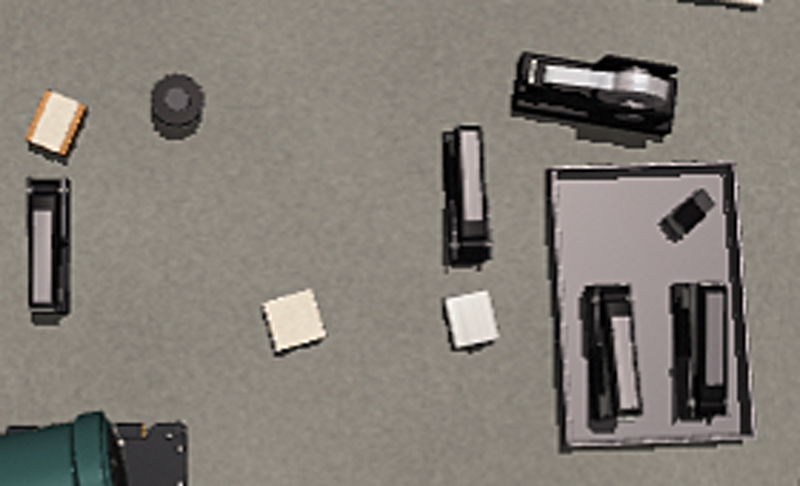

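View pics/s11_c0.png

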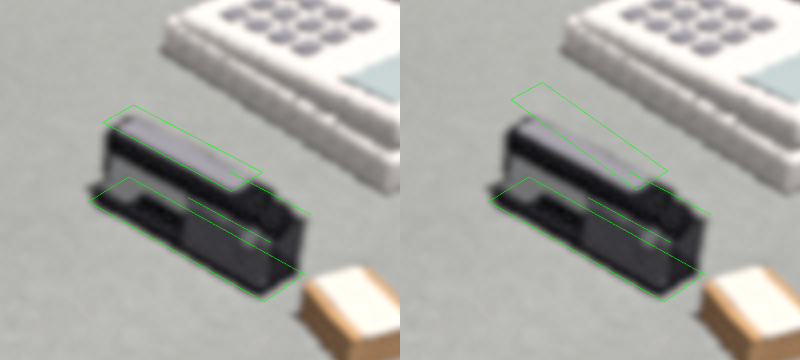

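View pics/s11_c3.png

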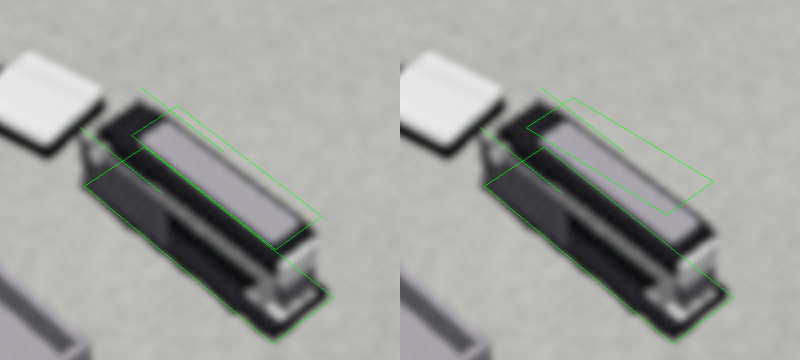

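```bash
python3 - <<'E'
import ov
from ov import *
im=cv2.imread("pics/s11.png"); c=get_calibration("scene"); ov.S=4
t=cv2.resize(im,None,fx=4,fy=4,interpolation=cv2.INTER_CUBIC)
c2=dict(c); c2["t"]=c["t"]+c["R"]@np.array([0,0,.004])
box((.4602,-.3625,np.pi+.042),t,c2,.16); box((.4624,-.4528,.042),t,c2,.16)
y=.042;R=np.array([[np.cos(y),-np.sin(y)],[np.sin(y),np.cos(y)]])
P=np.array([[.14,.095],[.14,-.095],[-.14,-.095],[-.14,.095]])@R.T+[.507,-.406]
cv2.polylines(t,[np.round(proj(c,np.c_[P,np.full(4,.028)])*4).astype(int)],True,(0,0,255),1)
cv2.imwrite("pics/o11.png",cv2.resize(t[1040:1740,200:1020],(800,683))[:600])
E
```

```text
(no output)
```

View pics/o11.png

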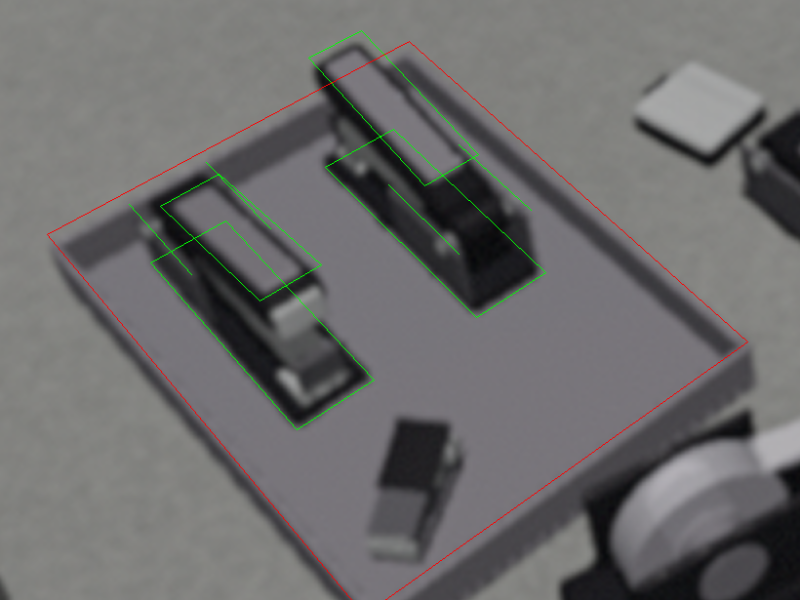

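Both staplers in the tray match the predicted poses (about -45 mm along the tray and ±45 mm across). They stand flat on the floor with their covers half open, and clear of the remover. I'm handing the job in.

```bash
python3 -c "
from bench import *
print(close_job())"
```

```text
the job is handed in; nothing more can be done
None
```

I pressed all four staplers shut at the nose with 10 to 12 N, and the job is handed in at about 31 s of the 70 s allowed. From the robot's left to its right:
- **Good (outer two):** they stayed shut, so I left them where they stood.
- **Worn (middle two):** they sprang back to about half open. I gripped each across the hinge cheeks and set it upright on the tray floor, about 45 mm to either side of the tray's middle line and 45 mm short of its middle along its length.

**Last checks:** model outlines laid over the final scene picture show both good staplers shut and unmoved. Both worn ones stand flat and half open, clear of the staple remover. The detector found the small things, the pen cup, the tape dispenser and the remover within about 3 pixels (roughly 8 mm) of their first boxes. The arm had been moved clear and the gripper was empty.

No check failed. The drawn cover outlines sit a few millimetres too high in the scene picture for all four staplers. I told shut from half open by comparing the two outlines, not by measuring the angle.

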